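Set the toe stop of a shoe-length gauge and lock its cam while holding it

TASK

Take the sliding leg of the shoe-length gauge by its handle bar, draw it out against its return spring until its orange pointer stands opposite the yellow clip (not the black one), and only then slide the red cam lever along the bar fully closed, keeping the leg at the yellow clip all the while. Finish still holding the bar between the fingers, with the pointer at the yellow clip and the cam lever closed; do not let go. Leave the shoe, hammer, can and small box where they are.

Things in the scene. Friction and masses are not known exactly. Their poses are not given: they have to be found in the camera images.
- gauge: Shoe-length gauge, fixed: grey painted base plate 180 x 360 mm, top 16 mm above the bench, dark steel heel stop with two black rubber blocks at its +y end. Axes: x along the leg's handle bar, away from the robot; y along the two steel rods, to the heel stop; z up. May be turned about the vertical. Origin at bench height, below the bar's mid plane when the leg is drawn out 60 mm
- leg: Aluminium sliding leg on the rods, axes as the gauge. Slides only along y: starts home, nearest the heel stop; can be drawn 120 mm to -y; a spring pulls it home (3 N at home, 6 N fully out). Origin at bench height in the bar's mid plane. Handle bar: x -85 to +70 mm, 16 mm wide (y), 55 to 80 mm above the bench; only the base plate lies below it from x = -85 to +17
- bar_grip (a point): The place to take the handle bar: on the bar's centre line, 45 mm to the -x side of the leg's origin, half-way up the bar (67 mm above the bench). 29 mm or more of bare bar lies between it and the open cam lever on its +x side, and 40 mm of bar on its -x side. Fingers go down either side of the bar (in y)
- pointer_tip (a point): Tip of the orange pointer of the leg, at its +x end, 98 mm from the leg's origin and 32 mm above the bench; it passes close by the clips
- yellow_clip: Yellow length-mark clip, the wanted one: 30 (x) by 10 (y) by 20 mm high, fixed on the base plate by the white scale, just beyond the pointer's path. Origin at the centre of its underside; axes as the gauge. The pointer is at the mark when its tip is level along y with the clip's centre (within the clip's width)
- black_clip: Black clip of the same size and kind, not wanted; may stand on either side of the yellow one, 20 to 60 mm from it along the rods
- cam (a joint): Red cam lever, a saddle on the handle bar, carried by the leg: travel in m along +x. Starts open, 0 to 0.006; 0.026 is closed, at its end stop. Friction about 3 N. Two ears stand out 9.5 to 35.5 mm either side of the bar's mid plane, 51 to 89 mm above the bench; fingers that straddle the bar push them as they slide along it. Bridge over the bar: top 91 mm above the bench
- cam_face (a point): Middle of the cam lever's -x face, which is pushed, on the bar's mid plane, 70 mm above the bench: 5 mm to the -x side of the leg's origin at cam = 0, 21 mm to the +x side when closed
- shoe: Bystander: grey slip-on shoe with a yellow patch, 230 mm long, 80 mm wide, 80 mm high, loose, beyond the gauge. Origin at its underside
- hammer: Bystander: hammer 260 mm long lying loose beside the gauge on its -y side. Origin at its underside
- glue_can: Bystander: closed can, 72 mm across, 100 mm high. Origin at the centre of its underside
- lace_box: Bystander: closed cardboard box 70 x 100 x 50 mm, beyond the heel stop. Origin at the centre of its underside

How it is judged:
On the way, in this order (a step that is already met when the one before it is completed fails the run):
1. the leg is held with its pointer at the yellow clip while the cam lever is still open (y of pointer_tip in the frame of yellow_clip between -0.005 and 0.005 m and value of joint cam below 0.013 m and contact force between the fingers and leg above 1 N), for 0.2 s.
2. the cam lever is closed with the leg still at the yellow clip (y of pointer_tip in the frame of yellow_clip between -0.005 and 0.005 m and value of joint cam above 0.023 m), for 0.2 s.
At the end, for the whole second after the job is handed in: The pointer tip is within 5 mm, along the rods, of the yellow clip's centre; the cam lever is closed to 23 mm or more of its 26 mm; the leg is at rest and held by the fingers (over 1.5 N, the bar between the fingers: grasp point within 20 mm of the bar's mid plane), through the last second (all of step 2 and contact force between the fingers and leg above 1.5 N and y of the grasp point in the frame of leg between -0.02 and 0.02 m and linear speed of leg below 0.02 m/s); the arm keeps its last pose, push and grip.
It fails at once if the cam lever more than half closed while the pointer is over 10 mm from the yellow clip (value of joint cam above 0.014 m and (y of pointer_tip in the frame of yellow_clip above 0.01 m or y of pointer_tip in the frame of yellow_clip below -0.01 m)).
It fails at once if a bystander pushed over 20 mm from its place (distance of any of shoe, hammer, glue_can, lace_box from where it was at the start of the episode above 0.02 m).
It also fails if it takes over 35 s, if anything falls off the work surface, if the arm or the gripper's body presses on something with over 40 N, if the wrist force passes 120 N, or if a joint passes its speed limit or range.

ROBOT

A 6-joint arm with a two-finger parallel gripper is mounted at the origin on the work surface. World frame = base frame: x ahead of the robot, y to its left, z up, the work surface at z = 0. Lengths are in m, angles in rad, forces in N, time in s.
With the tool pointing down it reaches from about 0.3 to 0.75 m from the base axis. Payload 8.5 kg.
Tool frame: the origin (TCP) lies midway between the tips of the shut fingers; the grasp point (between the pads) lies manip.grasp_offset behind it (manip.grasp_offset is the distance from the TCP to the grasp point, in m); z points along the fingers, y is the direction in which the jaws open and shut (so a half turn about z gives the same grasp; the last joint's range is limited). The gripper opens to 85 mm and grips with 20 to 120 N. Pads are 22 mm wide; open, the fingers measure 114 mm over their backs; the gripper's body (76 mm by 85 mm) begins 54 mm behind the grasp point. The pads swing forward as they close: fully open they stand 13 mm farther back than shut.
Start: joints at [-1.425, 0.381, 1.297, -0, 1.464, -0.215], TCP at [0.194, -0.515, 0.231] pointing down, gripper open.
Joint ranges: [-3.11, 3.11], [-0.89, 2.33], [0.22, 2.48], [-1.42, 4.56], [0.17, 2.85], [-2.88, 2.88]. Speed limits (rad/s): [2.39, 2.39, 3.14, 3.14, 3.14, 3.14].

INTERFACE

Orientations are given as a rotation vector (axis times angle).
In Python, from plant import monitor, eyes, manip, trace gives the robot as it stands.
- The arm moves only by the tool apply_moves, never from a script. Its argument "increments" is a list of rows, each a list of 3 entries, a list of its own where there are three numbers: the closure in counts, from 0 (fully open) to 255 (shut), then the shift along the tool's x, y, z in m, then the turn about the tool's z in degrees. In form: [[gripper, [dx, dy, dz], roll], ...]. A call has 1 to 8 rows; each row is the pose to reach, as a shift and turn from the pose commanded when the call began, along the tool's axes at that moment; what a row does not reach only later rows make up. A row lasts 1/12 s, in which the tool goes at most 41.7 mm and 7.16 degrees, less where a joint would pass 70% of its speed; a pose out of reach is approached as far as the arm can. A call with a gripper value outside its range is refused whole. The fingers move at their own pace and stop on an object; "newtons" is the grip in N (left out, the last holds). Time passes only in rows, so rows that repeat a pose let the fingers close. It gives the time, the measured TCP pose, the force and the opening at its end, in the units of the state.
- monitor.get_state(): the state, without advancing time (a new reading comes with each control period).
- eyes.capture(name): name is "scene" or "top"; returns the picture (384x512x3 uint8, red, green, blue); there is no depth.
- eyes.camera_model(name): a dict with "fx", "fy", "cx", "cy" (pixels), "extrinsics" (4x4, takes a point from camera to world coordinates). Camera axes: x right, y up, looking along -z (the intrinsics and any distortion apply to the point x, -y, -z); pixel columns grow to the right and rows downward; lengths in m; the calibration is good to about 2 mm. A picture is of the moment at which its call begins. camera_model takes no time and is no camera call.
- manip.finish_job(): hands the job in, once; it reports no verdict.
Trained networks look in the newest picture that a camera, given by its name, has taken for a name from the list of things; names that differ only in an ending like _2 or _b are one class to them, and where a whole thing is asked for, a point or a joint stands for the part that bears it (a point fixed in the world has none). Each returns a list of dicts, best first, with "confidence" (0 to 1); they miss things now and then, are a little off and sometimes report something else, mostly with a low value. They report only what shows in the picture. A call takes as long as a camera call.
- trace(camera, name): "pixels" (384x512 bool, what is visible of it) and "rect" ([left, top, width, height] in pixels, round what is visible of it).
The state is a dict: "t": time; "joints": joint angles; "dq": joint speeds; "joint_efforts": joint torques, N m; "position": TCP position; "orientation": TCP orientation; "contact_force": force on the tool from outside, world axes, zero at the start; "moment": the same for the moment, N m; "opening": finger opening in m.
Only numpy, scipy, OpenCV 4.12 (cv2) and the standard library are available. Lean on these libraries where they do the work, as an engineer would, in place of code of your own. Each camera call takes 0.05 s, during which the arm holds its last target.

## Working session

There is one attempt and no reset: what is moved stays moved. The work goes in short steps, Python scripts to look and compute and a tool call to move; the robot and the scene stay as the last step left them, time stands still between calls to the robot, and variables do not carry over. Pictures are saved under pics/ and viewed, and the job is handed in when it is done.

Besides the shell and the picture viewer there is one more tool, called by a JSON object that holds its "op" and its "data", one argument or row to a line. apply_moves: Moves the arm, as the interface text tells. Its arguments: {"type":"object","properties":{"increments":{"type":"array","items":{"type":"array"}},"newtons":{"type":"number"}},"required":["increments"]}

```bash
mkdir -p pics
cat > h.py <<'E'
import numpy as np, cv2
from plant import monitor, eyes, manip, trace
def save(im,n): cv2.imwrite('pics/'+n,cv2.cvtColor(im,cv2.COLOR_RGB2BGR))
def ray(cam,u,v):
    m=eyes.camera_model(cam);E=np.array(m['extrinsics'])
    d=np.array([(u-m['cx'])/m['fx'],-(v-m['cy'])/m['fy'],-1.])
    return E[:3,3],E[:3,:3]@d
def atz(cam,u,v,z):
    o,d=ray(cam,u,v); return o+d*(z-o[2])/d[2]
def proj(cam,p):
    m=eyes.camera_model(cam);E=np.array(m['extrinsics'])
    q=E[:3,:3].T@(np.array(p)-E[:3,3]); return np.array([m['cx']+m['fx']*q[0]/-q[2], m['cy']-m['fy']*q[1]/-q[2]])
E
python3 - <<'E'
from h import *
for c in('top','scene'):
    save(eyes.capture(c),c+'0.png'); print(c,eyes.camera_model(c))
    for n in ('gauge','leg','yellow_clip','black_clip','cam','pointer_tip'):
        r=trace(c,n)
        for x in r[:2]:
            p=x['pixels']; v,u=np.nonzero(p); print(n,round(x['confidence'],2),x['rect'],u.mean().round(1),v.mean().round(1),cv2.minAreaRect(np.c_[u,v].astype(np.float32)))
print(monitor.get_state(), manip.grasp_offset)
E
```

```text
top {'fx': 350.7876512924074, 'fy': 350.7876512924074, 'cx': 252.22894309797138, 'cy': 189.53136477478807, 'extrinsics': array([[ 0.02216921,  0.98332098, -0.18052249,  0.45103743],
       [-0.99974233,  0.02092339, -0.00880274,  0.02653576],
       [-0.00487878,  0.18067113,  0.98353146,  0.80051386],
       [ 0.        ,  0.        ,  0.        ,  1.        ]])}
gauge 0.9 [194.0, 177.0, 171.4, 109.9] 278.6 229.1 ((281.533447265625, 236.79876708984375), (101.01332092285156, 167.90464782714844), 80.20014953613281)
gauge 0.59 [276.0, 226.5, 36.9, 19.9] 293.5 237.7 ((293.44403076171875, 234.69203186035156), (18.514646530151367, 35.68764877319336), 79.69515228271484)
leg 0.67 [384.8, 185.6, 55.8, 118.6] 415.4 236.9 ((411.24163818359375, 246.4067840576172), (122.2677001953125, 42.232112884521484), 80.78897094726562)
cam 0.88 [278.3, 226.5, 37.1, 19.6] 293.9 238.0 ((294.63531494140625, 236.25880432128906), (18.100374221801758, 34.513427734375), 85.60128784179688)
pointer_tip 0.86 [273.2, 204.1, 40.7, 81.0] 291.3 236.6 ((294.96820068359375, 242.5804443359375), (81.35659790039062, 34.897701
[... 1284 characters left out ...]
750427246), 65.55604553222656)
{'t': 0.7, 'joints': array([-1.42530510e+00,  3.80586878e-01,  1.29738228e+00, -1.16166287e-05,
        1.46360003e+00, -2.15336182e-01]), 'dq': array([ 0.00110054,  0.00130489, -0.00128254,  0.00043818,  0.00039062,
       -0.00187125]), 'joint_efforts': array([ 4.96290359e-04, -4.48249125e+01, -2.31440055e+01, -1.73056505e-04,
        5.77397277e-04,  5.40398787e-06]), 'position': array([ 0.19415109, -0.51457861,  0.23133544]), 'orientation': array([ 3.09058014e+00,  5.63714416e-01, -1.94187928e-05]), 'contact_force': array([-0.61294136, -0.13400547, -0.93941595]), 'moment': array([-0.05577503,  0.01453634,  0.01214054]), 'opening': 0.0856308045744911} 0.0187
```

Run:
```python
import cv2
a=cv2.imread('pics/top0.png');b=cv2.imread('pics/scene0.png')
cv2.imwrite('pics/top0z.png',cv2.resize(a[160:310,180:380],None,fx=4,fy=4,interpolation=cv2.INTER_CUBIC))
cv2.imwrite('pics/scene0z.png',cv2.resize(b[110:250,130:320],None,fx=4,fy=4,interpolation=cv2.INTER_CUBIC))
```

```text
(no output)
```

View pics/top0.png

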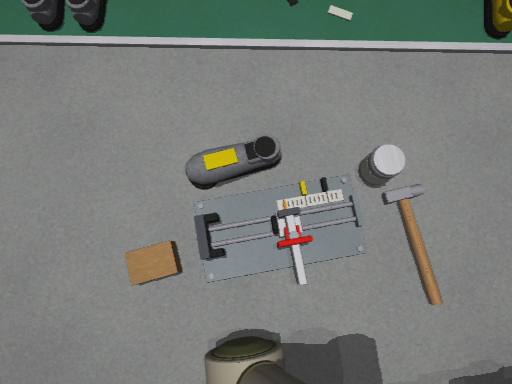

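View pics/scene0.png

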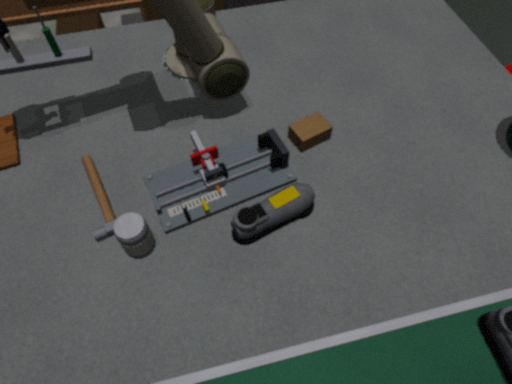

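View pics/top0z.png

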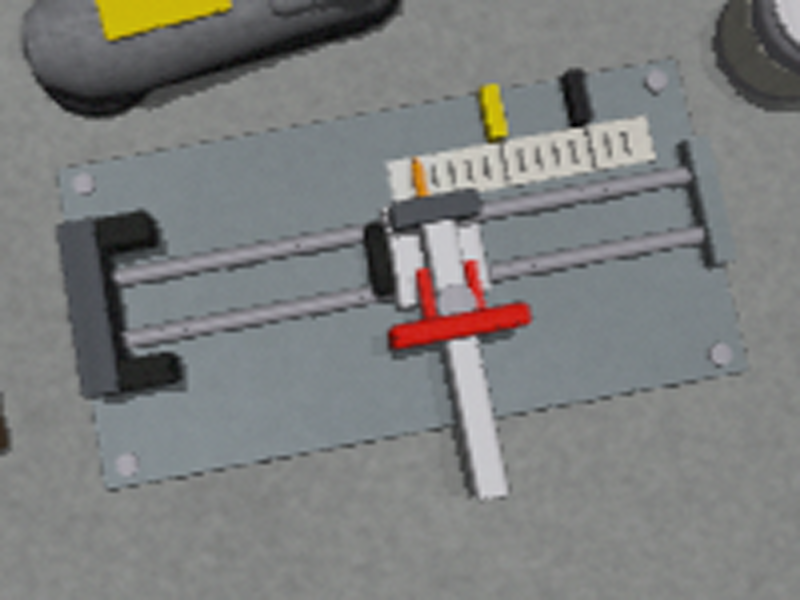

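View pics/scene0z.png

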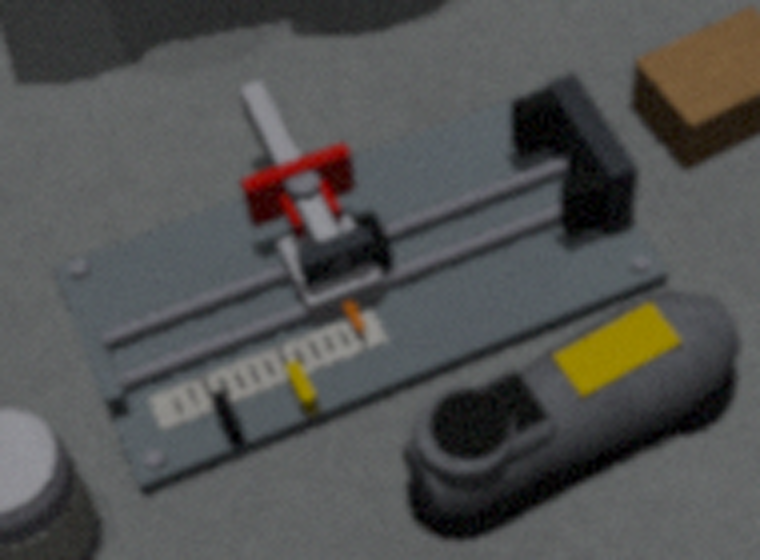

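The top view shows the bar end at about (302,284), the pointer tip at (284.5,200), the yellow clip at (303.5,188), and the black clip at (324,184), farther to -y.

```bash
cat > m.py <<'E'
from h import *
Z=lambda u,v:(180+(u+.5)/4-.5,160+(v+.5)/4-.5)
c=[atz('top',*Z(*p),.016) for p in((60,168),(680,60),(745,372),(108,488))]
e1=c[0]-c[1];e2=c[3-0]-c[2];f1=c[0]-c[3];f2=c[1]-c[2]
print('plate',np.linalg.norm(e1),np.linalg.norm(e2),np.linalg.norm(f1),np.linalg.norm(f2))
for e in(e1,e2): print('yaw y', np.degrees(np.arctan2(-e[0],e[1])))
for e in(f1,f2): print('yaw x', np.degrees(np.arctan2(e[1],e[0])))
im=eyes.capture('top').astype(int);R,G,B=im[...,0],im[...,1],im[...,2]
def cen(m,cam,z,lim):
    k=np.zeros_like(m);l,t,r,b=lim;k[t:b,l:r]=m[t:b,l:r];v,u=np.nonzero(k);return len(u),u.mean(),v.mean(),atz(cam,u.mean(),v.mean(),z)
print('yel',cen((R>120)&(G>100)&(B<80),'top',.036,(290,175,320,200)))
print('orange',cen((R>150)&(G>80)&(G<170)&(B<90),'top',.032,(275,195,292,215)))
s=eyes.capture('scene').astype(int);R,G,B=s[...,0],s[...,1],s[...,2]
print('yel',cen((R>120)&(G>100)&(B<80),'scene',.036,(195,195,215,216)))
print('orange',cen((R>130)&(G>50)&(G<130)&(B<90),'scene',.032,(210,180,225,200)))
print('barend',atz('top',*Z(490,493),.08), 'bar upper',atz('top',*Z(462,345),.08))
print('tip',atz('top',*Z(418,158),.032))
print('clip',atz('top',*Z(491,86),.036),atz('top',*Z(497,138),.036))
E
python3 m.py
```

```text
plate 0.35860128502433614 0.3542152867344026 0.17823120071106535 0.1777348825636983
yaw y 11.254854454147914
yaw y 11.342368172392085
yaw x 11.37759821236408
yaw x 9.96379932474813
yel (64, np.float64(302.828125), np.float64(187.09375), array([ 0.59924057, -0.07866226,  0.036     ]))
orange (18, np.float64(284.27777777777777), np.float64(204.61111111111111), array([ 0.55973946, -0.03811951,  0.032     ]))
yel (37, np.float64(204.51351351351352), np.float64(204.27027027027026), array([ 0.59990306, -0.08044691,  0.036     ]))
orange (10, np.float64(218.7), np.float64(189.0), array([ 0.56181275, -0.03845343,  0.032     ]))
barend [ 0.39660763 -0.07045975  0.08      ] bar upper [ 0.46902426 -0.05653631  0.08      ]
tip [ 0.57199388 -0.03771171  0.032     ]
clip [ 0.61273797 -0.07770765  0.036     ] [ 0.58347279 -0.08091149  0.036     ]
```

{"op": "apply_moves", "data": {
  "increments": [
    [0,[0.386,-0.338,0],9.5],
    [0,[0.386,-0.338,0],9.5],
    [0,[0.386,-0.338,0],9.5],
    [0,[0.386,-0.338,0],9.5],
    [0,[0.386,-0.338,0],9.5],
    [0,[0.386,-0.338,0],9.5],
    [0,[0.386,-0.338,0],9.5],
    [0,[0.386,-0.338,0],9.5]
  ],
  "newtons": 20
}}

```text
t: 1.47
position: [0.3517, -0.2187, 0.2316]
orientation: [3.126, 0.305, 0.001]
contact_force: [1.1, -0.9, 0.5]
opening: 0.0854
```

{"op": "apply_moves", "data": {
  "increments": [
    [0,[0.113,-0.137,0],0],
    [0,[0.113,-0.137,0],0],
    [0,[0.113,-0.137,0],0],
    [0,[0.113,-0.137,0],0],
    [0,[0.113,-0.137,0],0],
    [0,[0.113,-0.137,0.06],0],
    [0,[0.113,-0.137,0.1],0],
    [0,[0.113,-0.137,0.1],0]
  ]
}}

```text
t: 2.13
position: [0.4338, -0.063, 0.1277]
orientation: [-3.124, -0.307, 0.007]
contact_force: [-0.1, 0.1, -0.5]
opening: 0.0853
```

Run:
```python
from h import *
a=eyes.capture('top');b=eyes.capture('scene')
s=monitor.get_state();print(s['position'],s['contact_force'])
save(cv2.resize(a[160:310,180:380],None,fx=4,fy=4,interpolation=cv2.INTER_CUBIC),'top1.png')
save(cv2.resize(b[90:240,130:320],None,fx=4,fy=4,interpolation=cv2.INTER_CUBIC),'scene1.png')
```

```text
[ 0.43427296 -0.06361713  0.12914194] [0.87369563 0.12593422 0.58729789]
```

View pics/top1.png

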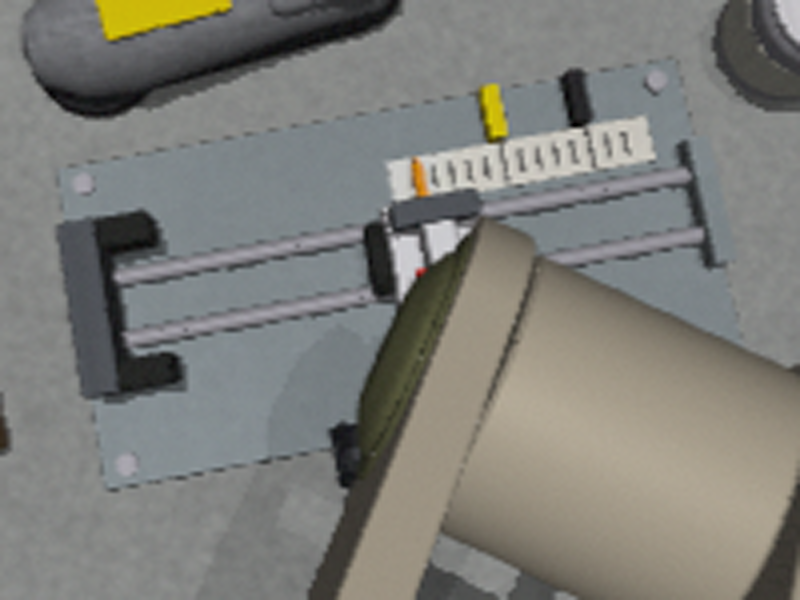

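View pics/scene1.png

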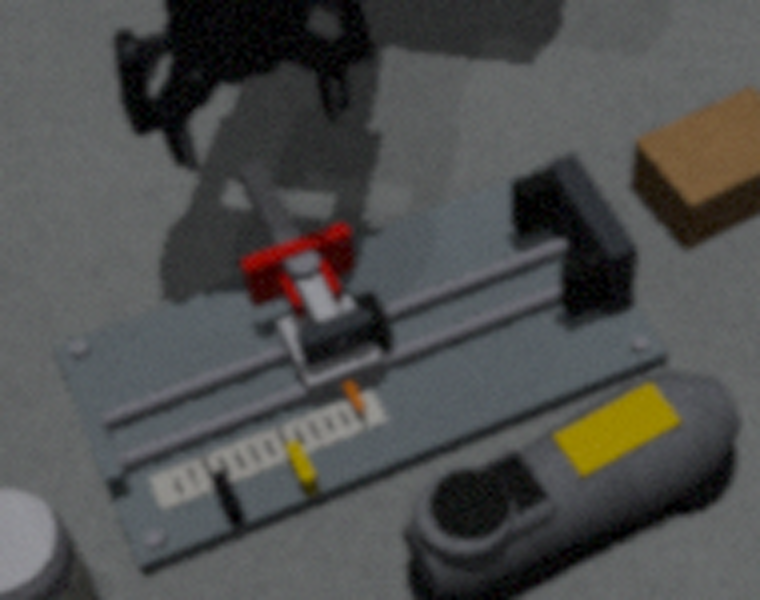

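The gripper straddles the bar, and the pointer tip and clips are still visible in both views. Next I lower it and close.

{"op": "apply_moves", "data": {
  "increments": [
    [0,[0,0,0.03],0],
    [0,[0,0,0.06],0],
    [0,[0,0,0.077],0],
    [0,[0,0,0.077],0],
    [130,[0,0,0.077],0],
    [255,[0,0,0.077],0],
    [255,[0,0,0.077],0],
    [255,[0,0,0.077],0]
  ],
  "newtons": 25
}}

```text
t: 2.9
position: [0.4363, -0.0646, 0.0556]
orientation: [3.125, 0.306, 0.004]
contact_force: [0.4, -0.8, -0.5]
opening: 0.0389
```

{"op": "apply_moves", "data": {
  "increments": [
    [255,[0,0,0],0],
    [255,[0,0,0],0],
    [255,[0,0,0],0],
    [255,[0,0,0],0]
  ]
}}

```text
t: 3.23
position: [0.4361, -0.0653, 0.0551]
orientation: [3.124, 0.306, 0.002]
contact_force: [-1.4, -6.3, 6.4]
opening: 0.0154
```

{"op": "apply_moves", "data": {
  "increments": [
    [255,[0,0.006,0],0],
    [255,[0,0.013,0],0],
    [255,[0,0.02,0],0],
    [255,[0,0.027,0],0],
    [255,[0,0.034,0],0],
    [255,[0,0.04,0],0],
    [255,[0,0.044,0],0],
    [255,[0,0.044,0],0]
  ]
}}

```text
t: 3.9
position: [0.4447, -0.1078, 0.0551]
orientation: [3.126, 0.305, 0.003]
contact_force: [0.5, 3.9, 7.1]
opening: 0.0156
```

```bash
cat > look.py <<'E'
import sys
from h import *
n=sys.argv[1]
a=eyes.capture('top');b=eyes.capture('scene')
s=monitor.get_state();print(s['t'],s['position'],s['contact_force'],s['opening'])
A=cv2.resize(a[170:230,260:350],None,fx=8,fy=8,interpolation=cv2.INTER_CUBIC)
B=cv2.resize(b[140:240,150:270],None,fx=6,fy=6,interpolation=cv2.INTER_CUBIC)
save(A,'top%s.png'%n);save(B,'scene%s.png'%n)
yw=np.radians(11.25);X=np.array([np.cos(yw),np.sin(yw)]);Y=np.array([-X[1],X[0]])
for c,im,zo in(('top',a,.033),('scene',b,.033)):
    im=im.astype(int);R,G,B_=im[...,0],im[...,1],im[...,2]
    hsv=cv2.cvtColor(im.astype(np.uint8),cv2.COLOR_RGB2HSV).astype(int);H,S,V=hsv[...,0],hsv[...,1],hsv[...,2]
    l,t,r,bb=((275,172,330,225) if c=='top' else (185,178,232,218))
    k=np.zeros(H.shape,bool);k[t:bb,l:r]=1
    res={}
    for nm,m,z in(('orange',(H>=8)&(H<21)&(S>130)&(V>110),zo),('yellow',(H>=23)&(H<35)&(S>130)&(V>90),.036)):
        v,u=np.nonzero(m&k)
        if len(u)<3: print(c,nm,len(u));continue
        p=atz(c,u.mean(),v.mean(),z)[:2];res[nm]=p;print(c,nm,len(u),u.mean().round(1),v.mean().round(1),p.round(4),'gx,gy',(p@X).round(4),(p@Y).round(4))
    if len(res)==2: print('tip y rel clip mm',1000*((res['orange']-res['yellow'])@Y))
E
python3 look.py 2
```

```text
4.0 [ 0.44466793 -0.10737772  0.05514046] [0.66569085 4.2147708  7.26690444] 0.015455413147564856
top orange 28 303.5 201.0 [ 0.5686 -0.0804] gx,gy 0.5419 -0.1898
top yellow 68 302.8 187.3 [ 0.5987 -0.0786] gx,gy 0.5718 -0.1939
tip y rel clip mm 4.09245692451192
scene orange 15 202.3 194.9 [ 0.5698 -0.0813] gx,gy 0.543 -0.1909
scene yellow 41 204.7 205.0 [ 0.6022 -0.0805] gx,gy 0.5749 -0.1964
tip y rel clip mm 5.547223204595329
```

View pics/top2.png

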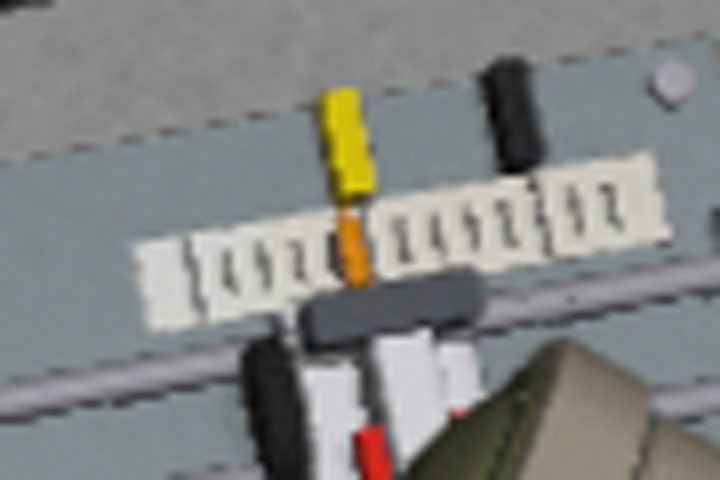

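View pics/scene2.png

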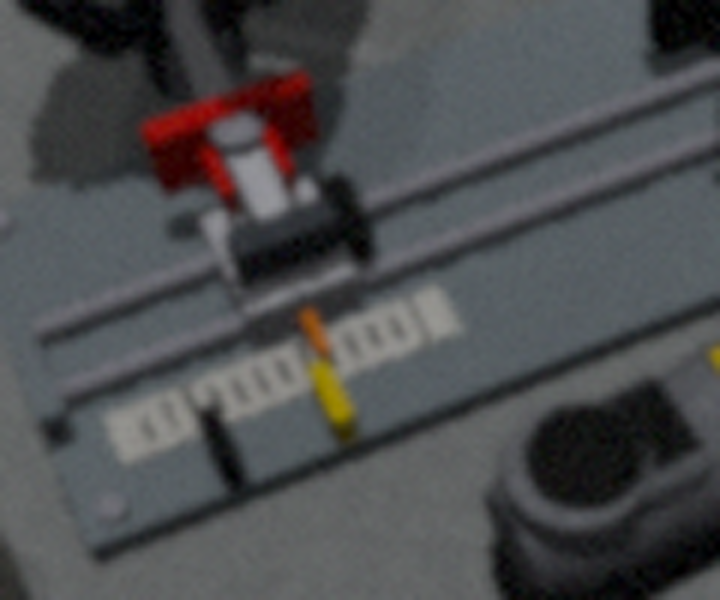

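Both views show the tip about 4–5 mm short (+y) of the clip centre, so I'll draw it 4.5 mm more.

{"op": "apply_moves", "data": {
  "increments": [
    [255,[0,0.003,0],0],
    [255,[0,0.0045,0],0],
    [255,[0,0.0045,0],0],
    [255,[0,0.0045,0],0]
  ]
}}

```text
t: 4.33
position: [0.4455, -0.1116, 0.0551]
orientation: [3.127, 0.306, 0.003]
contact_force: [1.6, 3.8, 7.3]
opening: 0.0153
```

```bash
python3 look.py 3
```

```text
4.4333 [ 0.44551009 -0.11158003  0.05513391] [0.04409764 3.2540021  7.56110639] 0.015514476534849633
top orange 24 305.1 200.4 [ 0.57   -0.0839] gx,gy 0.5427 -0.1935
top yellow 67 302.8 187.4 [ 0.5985 -0.0786] gx,gy 0.5716 -0.1938
tip y rel clip mm 0.28899470256311127
scene orange 19 200.5 195.5 [ 0.5703 -0.0857] gx,gy 0.5427 -0.1953
scene yellow 43 204.6 205.0 [ 0.6019 -0.0807] gx,gy 0.5746 -0.1966
tip y rel clip mm 1.2396986286567204
```

View pics/top3.png

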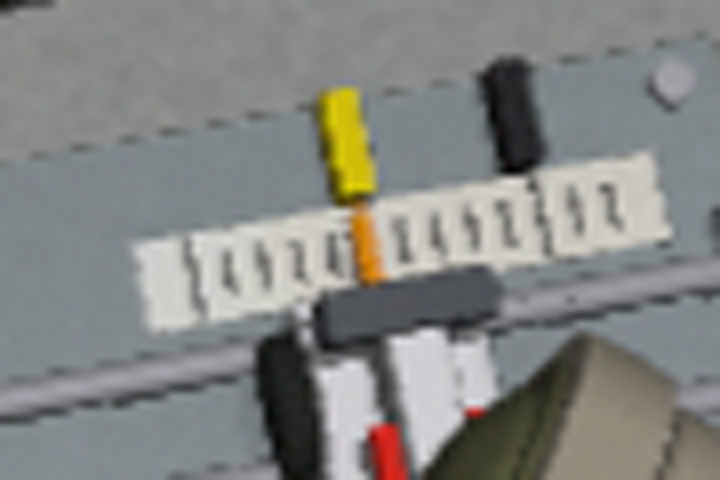

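View pics/scene3.png

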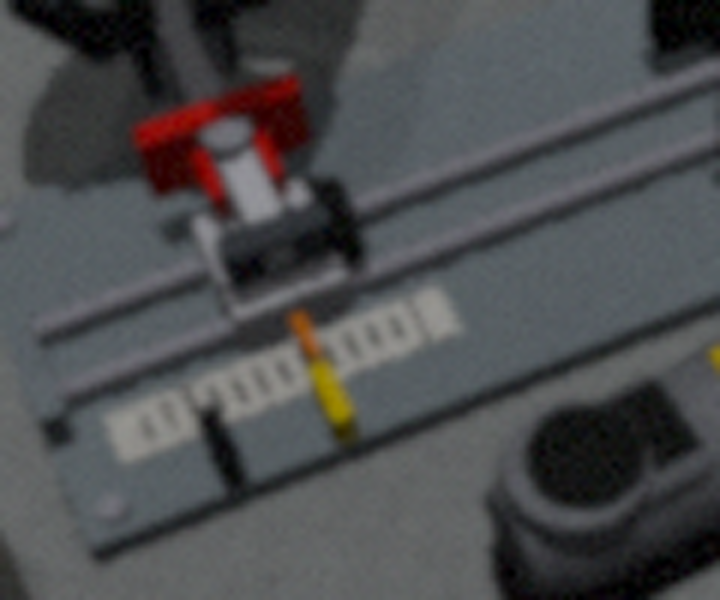

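The pointer now stands at the yellow clip (0.3 and 1.2 mm in the two views). I'll test a short slide along the bar with a light grip.

{"op": "apply_moves", "data": {
  "increments": [
    [255,[0,0,0],0],
    [255,[0.002,0,0],0],
    [255,[0.004,0,0],0],
    [255,[0.006,0,0],0],
    [255,[0.008,0,0],0],
    [255,[0.01,0,0],0],
    [255,[0.012,0,0],0],
    [255,[0.012,0,0],0]
  ],
  "newtons": 20
}}

```text
t: 5.1
position: [0.4487, -0.1076, 0.0537]
orientation: [-3.12, -0.31, 0.03]
contact_force: [-36.6, -2.9, 21.0]
opening: 0.0159
```

```bash
python3 look.py 4
```

```text
5.2 [ 0.44875704 -0.1076034   0.05365716] [-35.61527275  -2.77278822  20.7964492 ] 0.015774658932291366
top orange 27 303.8 200.9 [ 0.5688 -0.0811] gx,gy 0.5421 -0.1905
top yellow 68 302.8 187.3 [ 0.5987 -0.0786] gx,gy 0.5718 -0.1939
tip y rel clip mm 3.3584081832970596
scene orange 17 201.6 194.9 [ 0.5694 -0.0829] gx,gy 0.5423 -0.1924
scene yellow 43 204.7 205.1 [ 0.6025 -0.0804] gx,gy 0.5752 -0.1964
tip y rel clip mm 4.029857476254862
```

The grip sticks: 36 N along the bar, and the arm bends. I'll go back and ease the fingers just off the bar, so that only the +y finger bears the spring.

{"op": "apply_moves", "data": {
  "increments": [
    [255,[-0.004,0,0],0],
    [255,[-0.008,0,0],0],
    [255,[-0.01,0,0],0],
    [203,[-0.01,0,0],0],
    [203,[-0.01,0,0],0],
    [203,[-0.01,0,0],0]
  ]
}}

```text
t: 5.7
position: [0.447, -0.1109, 0.0544]
orientation: [-3.126, -0.306, -0.0]
contact_force: [2.1, 4.1, -1.8]
opening: 0.0171
```

```bash
python3 look.py 5
```

```text
5.8 [ 0.4470088  -0.11097065  0.05435745] [ 2.43363092  5.46178744 -1.62086268] 0.017295299687072798
top orange 26 304.6 200.3 [ 0.5702 -0.0828] gx,gy 0.543 -0.1925
top yellow 69 302.8 187.4 [ 0.5984 -0.0786] gx,gy 0.5716 -0.1939
tip y rel clip mm 1.39787602623009
scene orange 15 200.9 195.1 [ 0.5696 -0.0847] gx,gy 0.5421 -0.1942
scene yellow 42 204.6 204.9 [ 0.6018 -0.0806] gx,gy 0.5745 -0.1964
tip y rel clip mm 2.224957062543234
```

{"op": "apply_moves", "data": {
  "increments": [
    [203,[0,0.0015,0],0],
    [203,[0,0.0015,0],0],
    [203,[0.003,0.0015,0],0],
    [203,[0.006,0.0015,0],0],
    [203,[0.009,0.0015,0],0],
    [203,[0.012,0.0015,0],0],
    [203,[0.015,0.0015,0],0],
    [203,[0.015,0.0015,0],0]
  ]
}}

```text
t: 6.47
position: [0.4617, -0.1094, 0.0541]
orientation: [-3.125, -0.306, 0.003]
contact_force: [-2.6, 4.6, -0.5]
opening: 0.0177
```

```bash
python3 look.py 6
```

```text
6.5667 [ 0.46166578 -0.10955678  0.05410708] [-1.3583169   3.26399462 -2.10117098] 0.01750019781160459
top orange 26 305.2 200.2 [ 0.5705 -0.0843] gx,gy 0.5431 -0.194
top yellow 69 302.8 187.4 [ 0.5984 -0.0786] gx,gy 0.5716 -0.1939
tip y rel clip mm -0.09317764996853153
scene orange 17 200.4 195.5 [ 0.5703 -0.086 ] gx,gy 0.5425 -0.1956
scene yellow 43 204.7 205.0 [ 0.6022 -0.0805] gx,gy 0.5749 -0.1964
tip y rel clip mm 0.8547281217777898
```

View pics/scene6.png

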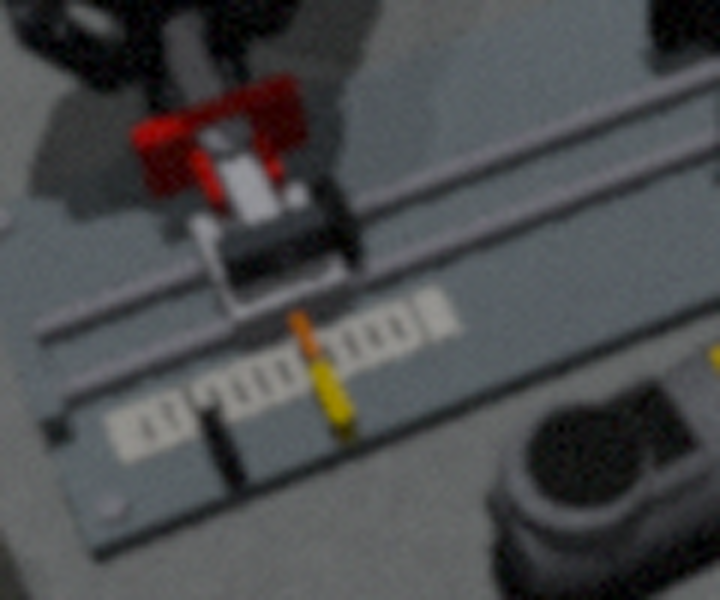

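The slide is now smooth and the pointer stays on the mark. Continuing.

{"op": "apply_moves", "data": {
  "increments": [
    [203,[0.003,0,0],0],
    [203,[0.006,0,0],0],
    [203,[0.009,0,0],0],
    [203,[0.012,0,0],0],
    [203,[0.015,0,0],0],
    [203,[0.018,0,0],0],
    [203,[0.02,0,0],0],
    [203,[0.02,0,0],0]
  ]
}}

```text
t: 7.23
position: [0.4809, -0.1058, 0.0541]
orientation: [-3.126, -0.306, 0.004]
contact_force: [-4.8, 3.6, 0.9]
opening: 0.0179
```

```bash
python3 look.py 7
```

```text
7.3333 [ 0.48086726 -0.10581621  0.05414748] [-4.71424365  3.78528579 -0.29623206] 0.01732735566155813
top orange 25 305.4 200.4 [ 0.57   -0.0846] gx,gy 0.5425 -0.1942
top yellow 67 302.8 187.4 [ 0.5985 -0.0786] gx,gy 0.5716 -0.1938
tip y rel clip mm -0.3885922309820569
scene orange 20 200.2 195.5 [ 0.5702 -0.0865] gx,gy 0.5424 -0.1961
scene yellow 43 204.6 205.0 [ 0.6019 -0.0807] gx,gy 0.5746 -0.1966
tip y rel clip mm 0.4836073621981552
```

View pics/scene7.png

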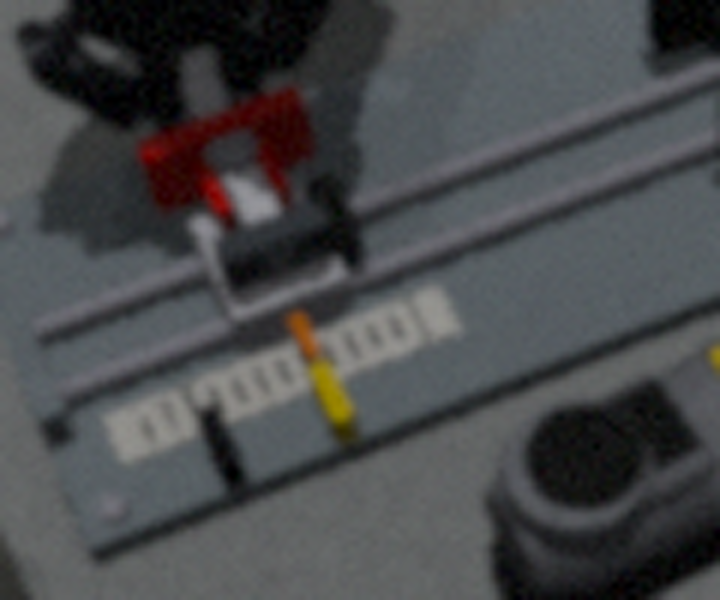

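The cam is moving and the pointer is still on the mark. Continuing.

{"op": "apply_moves", "data": {
  "increments": [
    [203,[0.003,0,0],0],
    [203,[0.006,0,0],0],
    [203,[0.009,0,0],0],
    [203,[0.012,0,0],0],
    [203,[0.014,0,0],0],
    [203,[0.016,0,0],0],
    [203,[0.016,0,0],0]
  ]
}}

```text
t: 7.92
position: [0.4965, -0.1027, 0.0542]
orientation: [-3.126, -0.306, 0.004]
contact_force: [-5.3, 3.6, 1.0]
opening: 0.0174
```

```bash
python3 look.py 8
```

```text
8.0167 [ 0.4964888  -0.10270848  0.05415808] [-5.12035419  3.80309318  0.5999707 ] 0.017445893217421207
top orange 0
top yellow 67 302.8 187.2 [ 0.5989 -0.0785] gx,gy 0.5721 -0.1939
scene orange 20 200.2 195.5 [ 0.5702 -0.0865] gx,gy 0.5424 -0.1961
scene yellow 43 204.7 204.9 [ 0.6018 -0.0804] gx,gy 0.5746 -0.1963
tip y rel clip mm 0.2323729169187024
```

View pics/scene8.png

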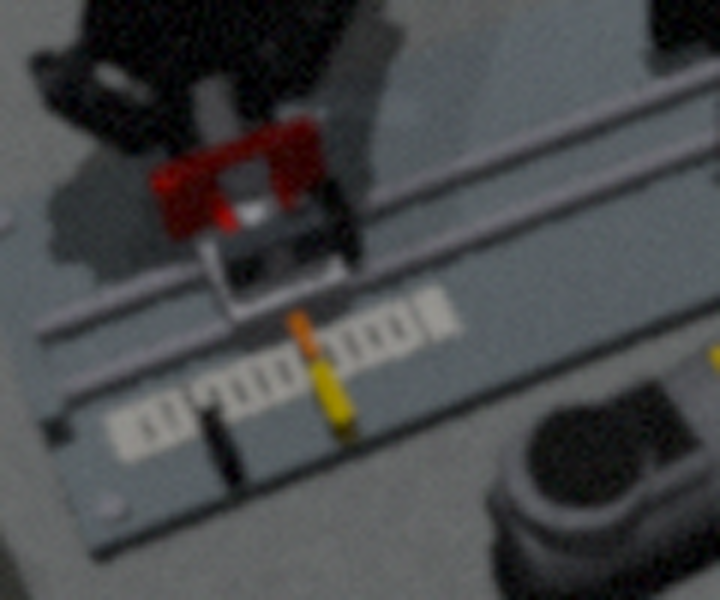

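{"op": "apply_moves", "data": {
  "increments": [
    [203,[0.001,0,0],0],
    [203,[0.002,0,0],0],
    [203,[0.003,0,0],0],
    [203,[0.004,0,0],0]
  ]
}}

```text
t: 8.35
position: [0.4981, -0.1019, 0.0541]
orientation: [-3.125, -0.307, 0.012]
contact_force: [-21.5, -1.2, 10.7]
opening: 0.0175
```

{"op": "apply_moves", "data": {
  "increments": [
    [203,[0.001,0,0],0],
    [203,[0.002,0,0],0],
    [203,[0.003,0,0],0],
    [203,[0.003,0,0],0]
  ]
}}

```text
t: 8.68
position: [0.4982, -0.1012, 0.0541]
orientation: [-3.124, -0.308, 0.022]
contact_force: [-32.2, -3.2, 18.2]
opening: 0.0174
```

```bash
python3 look.py 9
```

```text
8.7833 [ 0.49817143 -0.10121217  0.05408152] [-32.13940283  -2.47257457  18.0203134 ] 0.017421808213641702
top orange 0
top yellow 52 302.3 186.1 [ 0.6015 -0.0776] gx,gy 0.5748 -0.1935
scene orange 19 200.5 195.2 [ 0.5694 -0.0857] gx,gy 0.5417 -0.1951
scene yellow 42 204.6 204.9 [ 0.6018 -0.0806] gx,gy 0.5745 -0.1964
tip y rel clip mm 1.3212912725531412
```

View pics/scene9.png

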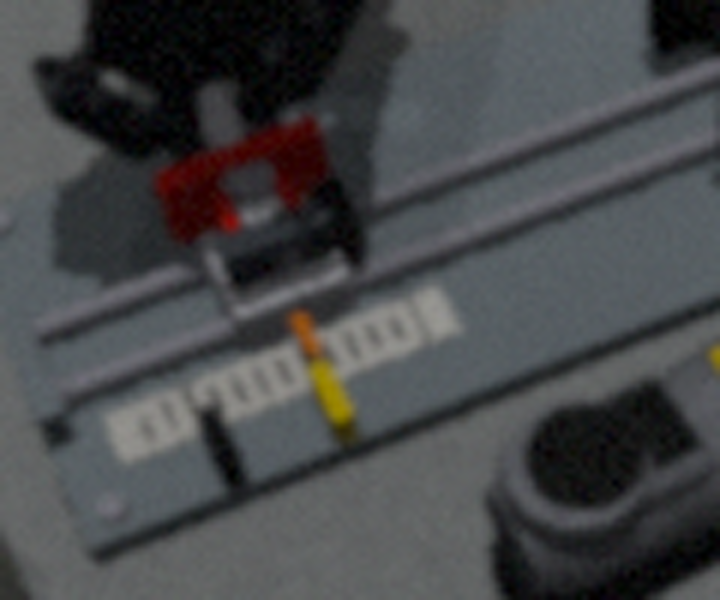

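Run:
```python
from h import *
yw=np.radians(11.25);X=np.array([np.cos(yw),np.sin(yw)]);Y=np.array([-X[1],X[0]])
P=lambda u,v,z=.089:atz('scene',150+(u+.5)/6-.5,140+(v+.5)/6-.5,z)[:2]
ims={k:cv2.imread(f'pics/scene{k}.png') for k in(6,7,8,9)}
# shift of red region against scene6: red mask edges
for k,im in ims.items():
    h=cv2.cvtColor(im,cv2.COLOR_BGR2HSV).astype(int);m=((h[...,0]<8)|(h[...,0]>172))&(h[...,1]>150)&(h[...,2]>50)
    v,u=np.nonzero(m);r=cv2.minAreaRect(np.c_[u,v].astype(np.float32))
    # outer left and right: lowest (max v) corner at left ear and right ear, z=.051
    L=u<230
    c=[]
    # left ear : bottom-left extreme along direction; use leftmost columns' and rightmost columns' mean row
    ul,ur=np.percentile(u,1),np.percentile(u,99)
    a=(ul,v[np.abs(u-ul)<4].mean());b=(ur,v[np.abs(u-ur)<4].mean())
    pa,pb=P(*a,.07),P(*b,.07)
    print(k,len(u),a,b,(pa@X).round(4),(pa@Y).round(4),(pb@X).round(4),(pb@Y).round(4))
h0,h1=P(135,130),P(158,178);print('corner travel',(h1-h0)@X,(h1-h0)@Y)
r0,r1=P(299,76),P(321,120);print('corner travel R',(r1-r0)@X,(r1-r0)@Y)
```

```text
6 7286 (np.float64(135.0), np.float64(138.00617283950618)) (np.float64(291.0), np.float64(88.10526315789474)) 0.4446 -0.2291 0.4478 -0.1611
7 6368 (np.float64(142.0), np.float64(153.36170212765958)) (np.float64(295.0), np.float64(101.288)) 0.4536 -0.229 0.4552 -0.1621
8 5716 (np.float64(154.0), np.float64(181.8972602739726)) (np.float64(309.0), np.float64(129.83695652173913)) 0.4698 -0.2293 0.4719 -0.1621
9 5471 (np.float64(159.0), np.float64(184.91503267973857)) (np.float64(313.0), np.float64(130.31578947368422)) 0.4721 -0.2279 0.4729 -0.1607
corner travel 0.027277461702764447 0.000596771112592403
corner travel R 0.025544400616826626 -3.19545932871418e-05
```

The cam moved 25.5–27 mm and then the force rose sharply, so it is at its end stop. I'll relax the push and grip the bar.

{"op": "apply_moves", "data": {
  "increments": [
    [203,[-0.002,0,0],0],
    [203,[-0.004,0,0],0],
    [203,[-0.004,0,0],0],
    [255,[-0.004,0,0],0],
    [255,[-0.004,0,0],0],
    [255,[-0.004,0,0],0],
    [255,[-0.004,0,0],0]
  ],
  "newtons": 30
}}

```text
t: 9.37
position: [0.498, -0.1022, 0.0543]
orientation: [-3.125, -0.308, 0.008]
contact_force: [-13.1, 1.6, 6.2]
opening: 0.0154
```

```bash
python3 look.py 10
```

```text
9.4667 [ 0.49805387 -0.10218555  0.0542548 ] [-12.71825815   1.00204001   6.6424818 ] 0.015559594490075332
top orange 0
top yellow 63 302.6 186.9 [ 0.5997 -0.0782] gx,gy 0.5729 -0.1937
scene orange 16 199.8 195.5 [ 0.57   -0.0876] gx,gy 0.5419 -0.1971
scene yellow 42 204.7 205.0 [ 0.6022 -0.0804] gx,gy 0.575 -0.1963
tip y rel clip mm -0.7907105488041958
```

View pics/scene10.png

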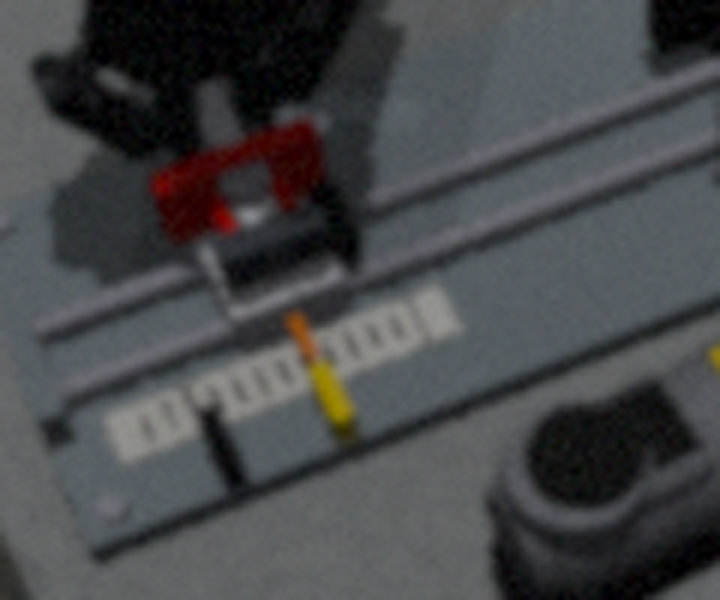

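View pics/top10.png

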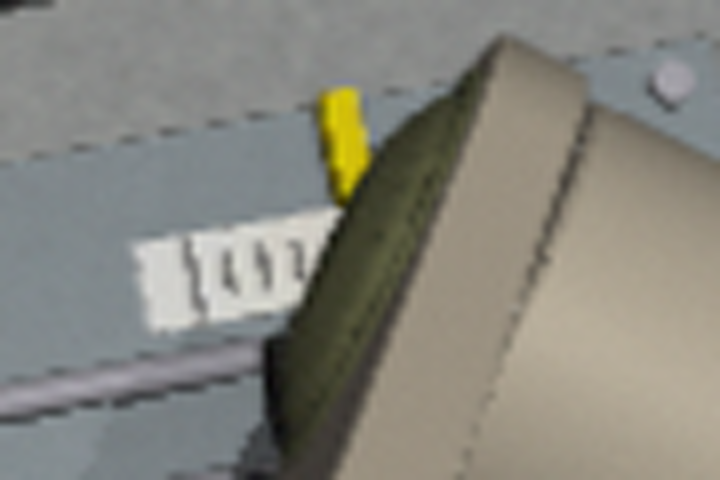

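{"op": "apply_moves", "data": {
  "increments": [
    [255,[0,-0.001,0],0],
    [255,[0,-0.001,0],0],
    [255,[0,-0.001,0],0],
    [255,[0,-0.001,0],0]
  ]
}}

```text
t: 9.8
position: [0.4978, -0.1012, 0.0542]
orientation: [-3.125, -0.308, 0.008]
contact_force: [-13.3, 2.6, 6.6]
opening: 0.0156
```

```bash
python3 look.py 11; python3 -c "
from plant import manip
print(manip.finish_job())"
```

```text
9.9 [ 0.49782385 -0.10117779  0.05424763] [-12.39637124   1.84173418   6.54313825] 0.015586284190966622
top orange 0
top yellow 58 302.5 186.4 [ 0.6007 -0.0779] gx,gy 0.5739 -0.1936
scene orange 17 200.4 195.5 [ 0.5703 -0.086 ] gx,gy 0.5425 -0.1956
scene yellow 42 204.6 204.9 [ 0.6018 -0.0806] gx,gy 0.5745 -0.1964
tip y rel clip mm 0.8566728115395561
the job is handed in; nothing more can be done
None
```

I gripped the bar, drew the leg out to the yellow clip, and pushed the cam lever to its end stop. I then gripped the bar again at 30 N and handed the job in at about 9.9 s, still holding it. No verdict is reported back.

**Last checks:**
- **Pointer:** the scene camera put the tip 0.9 mm from the yellow clip's centre. The arm hid the tip from the top camera at the end. Earlier in the slide the two cameras disagreed by about 1 mm.
- **Cam lever:** it moved about 25.5–27 mm, judged by its corners in the scene pictures, and the force then rose sharply. The arm is still pushing it against the stop with about 13 N.
- **Grip:** the fingers stand 15.6 mm apart on the 16 mm bar.
- **Bystanders:** I did not measure them at the end. The shoe had not visibly moved in the later scene pictures, and I never moved the gripper near the others.

**What went wrong on the way:** my first try at sliding with the bar fully gripped stuck at about 36 N. It shifted the pointer by about 3 mm, to 3–4 mm from the clip's centre, while the cam was still open. I backed off, eased the fingers slightly, and the slide then went smoothly with the pointer on the mark.

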